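# Clamp a keyboard case in the screw press to the set force

### The job

Slide the loose glass-and-plastic keyboard case along its channel, under the bridge of the small screw press, until it sits fully home against the end stop. Then turn the crank on top clockwise (seen from above) until the sprung white tab pops out of the black head, and stop there, no more than a quarter turn further, leaving the case clamped and the crank let go. Leave the other things on the desk where they are.

Things in the scene. Friction and masses are not known exactly. Their poses are not given: they have to be found in the camera images.
- press: the fixed screw press. Origin on the desk under the vertical screw axis; x = direction in which the case is pushed in (infeed at -x), y across the channel, z up. Aluminium base plate 152 mm wide, 12 thick, x -147 to 93 mm; black guide rails 95 mm apart, tops at z 22, x -147 to 68; end stop: face at x = 65, top at z 28
- seat (a point): where the origin of the case must end: on the top of the base plate (z 12 mm) right under the screw axis; axes as the press
- case: the loose keyboard case: layered slab 130 (x) x 90 (y) x 30 mm, about 0.35 kg, pale glass with white and grey plastic layers. Origin: centre of its underside. It lies on the base plate between the rails (2.5 mm play each side), at the start 45 to 70 mm short of home. Push its near end face (x = -65 mm in its frame), 20 mm of it above the rails; it takes 2 to 10 N to slide
- crank (a joint): crank angle in rad, growing clockwise seen from above; at 0 its arm points to +x of the press, at pi/2 to -y. The ram goes down 12 mm a turn; at 0 the pad is 6 mm above the case. It turns stiffly (0.06 to 0.1 N m, 2 N at the pin) and stays where left. Starts at -1 to 1; the tab pops near 6.3; range -1.3 to 11
- crank_pin (a point): centre of the top of the upright crank pin (black, 16 mm thick, 46 mm tall, z 148 to 194 mm above the desk), 50 mm from the screw axis. The arm below it (14 mm wide, top at z 148) runs from the hub (30 mm thick, top at z 152) on the screw axis
- head (a point): centre of the underside of the black head, a 44 x 44 x 28 mm block on the ram below the bridge, which goes up and down but does not turn; 66 mm above the desk at crank angle 0; axes as the press
- pad: the round pressure pad (36 mm wide) below the head, on a spring of 2 N/mm with 4 N preload. Origin at the centre of its underside: 18 mm below head when unloaded, 12 mm below it when the tab is let go (16 N), pressed by 9.8 mm at most
- tab (a joint): how far the white plastic indicator tab (24 mm wide, 8 mm thick) stands out of the +x face of the head, in m: 0 (at most 0.001) when in, jumps to 0.015 when the pad has been pressed 6 mm into the head, and stays out
- mouse: bystander: black trackball mouse 105 x 60 x 40 mm, origin at the centre of its underside
- knob_box: bystander: black box 75 x 130 x 30 mm with four knobs, origin at the centre of its underside
- spare_plate: bystander: thick pale glass plate 110 x 85 x 16 mm with four small white feet, origin at the centre of its underside
- bridge (a point): centre of the top (z 124 mm) of the press's bridge over the screw axis: a bar 26 mm (x) x 152 mm (y), z 102 to 124 mm, on two steel columns 16 mm thick at y = +-67 mm of the press
Mind the look-alikes: they are no part of the job. What is shaped like the case but purple is not meant.

How it is judged:
By the outcome, as a careful person would: the job done as asked, in the order asked, and still so for the second after the job is handed in, with the robot touching nothing.
It also fails if it takes over 61 s, if anything falls off the work surface, if the arm or the gripper's body presses on something with over 40 N, if the wrist force passes 120 N, or if a joint passes its speed limit or range.

### The arm

A 6-joint arm with a two-finger parallel gripper is mounted at the origin on the work surface. World frame = base frame: x ahead of the robot, y to its left, z up, the work surface at z = 0. Lengths are in mm, angles in rad, forces in N, time in s.
With the tool pointing down it reaches from about 425 to 925 mm from the base axis. Payload 12.5 kg.
Tool frame: the origin (TCP) lies on the centre line of the jaws, within the pads' length; the fingertips stand 19 mm ahead of it and the grasp point (between the pads) is the TCP (robot.tip_reach is the distance from the TCP to the fingertips, in mm); y points along the fingers, z is the direction in which the jaws open and shut, and the axes are right-handed (so a half turn about y gives the same grasp; the last joint's range is limited). The gripper opens to 85 mm and grips with 20 to 120 N. Pads are 22 mm wide; open, the fingers measure 114 mm over their backs; the gripper's body (76 mm by 85 mm) begins 54 mm behind the grasp point. The pads swing forward as they close: fully open they stand 13 mm farther back than shut.
Start: joints at [-1.244, 0.491, 1.559, -0, 1.092, -0.106], TCP at [262.157, -567.377, 250.327] pointing down, gripper open.
Joint ranges: [-3.1, 3.1], [-0.84, 2.19], [0.05, 2.79], [-1.13, 4.28], [0.06, 2.93], [-2.69, 2.69]. Speed limits (rad/s): [2.22, 2.22, 2.79, 3.14, 3.14, 3.14].

### API

Orientations are given as [roll, pitch, yaw] about the fixed x, y, z axes, in that order (R = Rz(yaw) Ry(pitch) Rx(roll)).
In Python, from workcell import robot, viewer gives the robot as it stands.
- The arm moves only by the tool carry_out, never from a script. Its argument "increments" is a list that holds one entry, the list of rows, each a list of 5 numbers: the shift along the tool's x, y, z in mm, then the turn about the tool's y in rad, then the opening in per cent of the stroke, from 0 (shut) to 100 (fully open). A call has 1 to 10 rows; each row is the pose to reach, as a shift and turn from the pose commanded when the call began, along the tool's axes at that moment; what a row does not reach only later rows make up. A row lasts 1/12 s, in which the tool goes at most 41.7 mm and 7.16 degrees, less where a joint would pass 70% of its speed; a pose out of reach is approached as far as the arm can. A call with a gripper value outside its range is refused whole. The fingers move at their own pace and stop on an object; "force" is the grip in N (left out, the last holds). Time passes only in rows, so rows that repeat a pose let the fingers close. It gives the time, the measured TCP pose, the force and the opening at its end, in the units of the state.
- robot.sense(): the state, without advancing time (a new reading comes with each control period).
- viewer.grab_frame(name): name is "scene" or "top" or "wrist"; returns the picture (384x512x3 uint8, red, green, blue); there is no depth.
- viewer.camera_info(name): a dict with "camera_matrix" (3x3 intrinsics, pixels), "rvec" (rotation vector, rad) and "tvec" (3), from world to camera coordinates, as OpenCV has them; the wrist camera has in their place "tool_from_camera" (4x4, takes a point from camera to tool coordinates, whose origin is the TCP and whose axes are the tool frame's). Camera axes: x right, y down, z forward; pixel columns grow to the right and rows downward; lengths in mm; the calibration is good to about 2 mm. A picture is of the moment at which its call begins: read the wrist's pose just before it. camera_info takes no time and is no camera call.
- robot.job_done(): hands the job in, once; it reports no verdict.
Trained networks look in the newest picture that a camera, given by its name, has taken for a name from the list of things; names that differ only in an ending like _2 or _b are one class to them, and where a whole thing is asked for, a point or a joint stands for the part that bears it (a point fixed in the world has none). Each returns a list of dicts, best first, with "conf" (0 to 1); they miss things now and then, are a little off and sometimes report something else, mostly with a low value. They report only what shows in the picture. A call takes as long as a camera call. They do not tell look-alikes from the thing itself.
- viewer.recognise(camera, query): "uv" ([column, row] in pixels, amid what is visible of it).
- viewer.cut_out(camera, query): "mask" (384x512 bool, what is visible of it) and "uv" ([column, row] in pixels, amid what is visible of it).
The state is a dict: "clock": time; "qpos": joint angles; "dq": joint speeds; "joint_efforts": joint torques, N m; "ee_pos": TCP position; "orientation": TCP orientation; "wrist_force": force on the tool from outside, world axes, zero at the start; "moment": the same for the moment, N m; "opening": finger opening in mm.
Only numpy, scipy, OpenCV 4.12 (cv2) and the standard library are available. Lean on these libraries where they do the work, as an engineer would, in place of code of your own. Each camera call takes 0.05 s, during which the arm holds its last target.

## Working session

There is one attempt and no reset: what is moved stays moved. The work goes in short steps, Python scripts to look and compute and a tool call to move; the robot and the scene stay as the last step left them, time stands still between calls to the robot, and variables do not carry over. Pictures are saved under pics/ and viewed, and the job is handed in when it is done.

Besides the shell and the picture viewer there is one more tool, called after "Request:" by a JSON object that holds its "method" and its "body", one argument or row to a line. carry_out: Moves the arm, as the interface text tells. Its arguments: {"type":"object","properties":{"increments":{"type":"array"},"force":{"type":"number"}},"required":["increments"]}

```bash
mkdir -p pics; ls
python3 - <<'E'
from workcell import robot, viewer
import cv2
print(robot.sense())
for n in ("scene","top","wrist"):
    im=viewer.grab_frame(n); cv2.imwrite(f"pics/{n}0.png",im[:,:,::-1]); print(n,viewer.camera_info(n))
print(robot.sense()['clock'])
E
```

```text
pics
{'clock': 0.0, 'qpos': array([-1.24361413e+00,  4.91565090e-01,  1.55948512e+00,  3.33853986e-05,
        1.09168607e+00, -1.05592685e-01]), 'dq': array([-0.00078657, -0.00149602, -0.00034482,  0.00071581,  0.00015019,
       -0.00187539]), 'joint_efforts': array([ 3.27037415e-03, -6.18440223e+01, -2.61586332e+01,  2.38969898e-05,
        4.06893028e-03,  2.89707441e-05]), 'ee_pos': array([ 262.08083009, -567.15775131,  249.71200508]), 'orientation': array([-1.57193046e+00,  1.49977701e-04, -2.70883326e+00]), 'wrist_force': array([0.12934347, 0.65973505, 0.88842221]), 'moment': array([-0.00088707,  0.04524523,  0.05124569]), 'opening': 85.24490859663646}
scene {'camera_matrix': array([[477.60914879,   0.        , 263.04246889],
       [  0.        , 477.60914879, 189.3631929 ],
       [  0.        ,   0.        ,   1.        ]]), 'rvec': array([ 1.50395528,  2.09928895, -0.856477  ]), 'tvec': array([ 126.78222609, -308.74829053, 1775.55184456])}
top {'camera_matrix': array([[389.63874552,   0.        , 257.4958144 ],
       [  0.        , 389.63874552, 196.41419557],
       [  0.        ,   0.        ,   1.        ]]), 'rvec': array([ 2.15429414, -2.18798634,  0.13479661]), 'tvec': array([ 55.5932627 , 574.0399098 , 861.38885497])}
wrist {'camera_matrix': array([[328.2842113 ,   0.        , 258.64139647],
       [  0.        , 328.2842113 , 192.72270081],
       [  0.        ,   0.        ,   1.        ]]), 'tool_from_camera': array([[ 7.89797011e-05,  9.61608626e-01,  2.74424570e-01,
        -6.93196618e+01],
       [ 7.93081062e-04, -2.74424545e-01,  9.61608309e-01,
        -1.23459135e+02],
       [ 9.99999682e-01,  1.41693393e-04, -7.84307558e-04,
         4.04633397e-01],
       [ 0.00000000e+00,  0.00000000e+00,  0.00000000e+00,
         1.00000000e+00]])}
0.15
```

View pics/scene0.png

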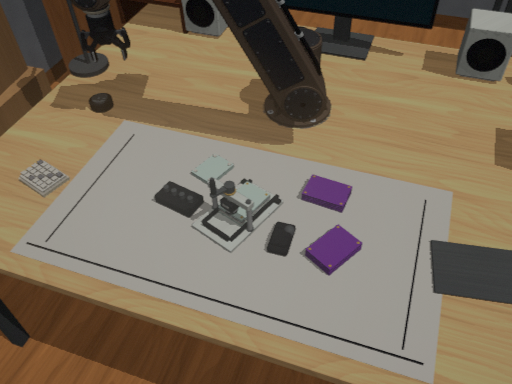

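View pics/top0.png

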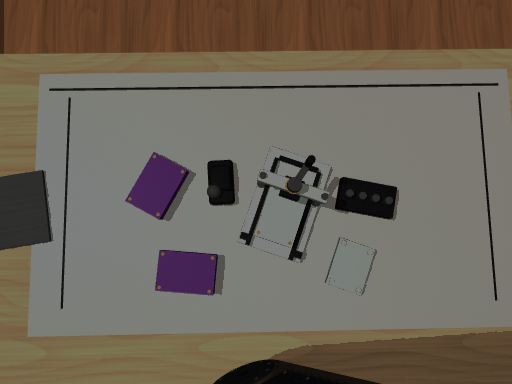

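View pics/wrist0.png

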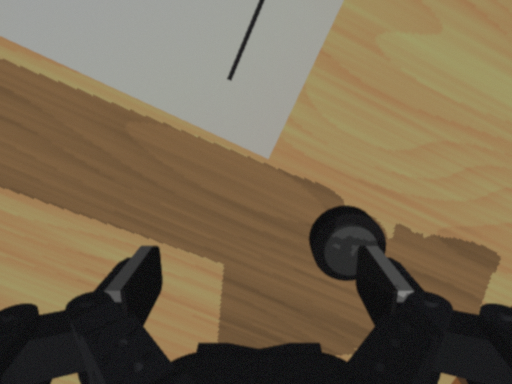

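Top view: press around (288,200), its infeed facing the robot. Crank hub at about (294,185) and pin at about (310,160). The mouse is on the left at (221,182), the knob box on the right at (366,197), and two purple decoys. I'll zoom in and measure.

```bash
cat > h.py <<'E'
import numpy as np, cv2
from workcell import robot, viewer
def cam(n):
    i=viewer.camera_info(n); K=np.array(i["camera_matrix"])
    if n=="wrist":
        s=robot.sense(); from scipy.spatial.transform import Rotation as R
        T=np.eye(4);T[:3,:3]=R.from_euler('xyz',s['orientation']).as_matrix();T[:3,3]=s['ee_pos']
        W=np.linalg.inv(T@np.array(i["tool_from_camera"])); return K,W[:3,:3],W[:3,3]
    return K,cv2.Rodrigues(np.array(i["rvec"]))[0],np.array(i["tvec"])
def proj(c,P):
    K,R,t=c; q=(K@(R@np.atleast_2d(P).T+t[:,None])).T; return q[:,:2]/q[:,2:]
def ray(c,uv):
    K,R,t=c; d=R.T@np.linalg.solve(K,np.array([uv[0],uv[1],1.])); return -R.T@t,d/np.linalg.norm(d)
def atz(c,uv,z):
    o,d=ray(c,uv); return o+d*(z-o[2])/d[2]
def tri(cs,uvs):
    A=np.zeros((3,3));b=np.zeros(3);L=[]
    for c,u in zip(cs,uvs):
        o,d=ray(c,u);M=np.eye(3)-np.outer(d,d);A+=M;b+=M@o;L.append((o,d))
    p=np.linalg.solve(A,b); return p,[float(np.linalg.norm((np.eye(3)-np.outer(d,d))@(p-o))) for o,d in L]
def P2W(pose,P):
    x,y,a=pose;P=np.atleast_2d(np.array(P,float));c,s=np.cos(a),np.sin(a)
    return np.c_[x+c*P[:,0]-s*P[:,1],y+s*P[:,0]+c*P[:,1],P[:,2]]
E
python3 - <<'E'
from h import *
t=cv2.imread('pics/top0.png');cv2.imwrite('pics/topz.png',cv2.resize(t[135:275,225:345],None,fx=5,fy=5,interpolation=cv2.INTER_CUBIC)[:600])
cv2.imwrite('pics/topz.png',cv2.resize(t[140:270,225:345],(720*600//780*1,600),interpolation=cv2.INTER_CUBIC))
s=cv2.imread('pics/scene0.png');cv2.imwrite('pics/scenez.png',cv2.resize(s[165:255,180:300],None,fx=6,fy=6,interpolation=cv2.INTER_CUBIC))
c=cam("top")
for uv in [(294,185),(310,160)]: print(atz(c,uv,150),atz(c,uv,194))
for n in ["top","scene"]:
  viewer.grab_frame(n)
  for q in ["case","crank_pin","head","bridge","press","mouse","knob_box","spare_plate"]:
    print(n,q,[(r['conf'],np.round(r['uv'],1)) for r in viewer.recognise(n,q)][:3])
print(robot.sense()['clock'])
E
```

```text
[583.53116762 -24.71111247 150.        ] [577.41921925 -19.8734333  194.        ]
[633.74940139 -58.24029374 150.        ] [624.7623852  -51.48301957 194.        ]
top case [(0.92, array([277.1, 217.4])), (0.9, array([186.9, 273.6])), (0.86, array([156.6, 184.3]))]
top crank_pin [(0.88, array([298.5, 178. ]))]
top head [(0.56, array([289.3, 192. ])), (0.53, array([289.6, 193.8]))]
top bridge [(0.77, array([290.9, 192.8]))]
top press [(0.64, array([288.7, 194.4]))]
top mouse [(0.66, array([218. , 182.2]))]
top knob_box [(0.9, array([365.8, 198.2]))]
top spare_plate [(0.88, array([351.8, 263.5]))]
scene case [(0.92, array([248.7, 197.6])), (0.9, array([326.4, 194.5])), (0.56, array([332.9, 249.7]))]
scene crank_pin [(0.87, array([221.2, 192.6]))]
scene head []
scene bridge [(0.91, array([228.8, 215.8])), (0.24, array([222.4, 191.6])), (0.23, array([281. , 238.2]))]
scene press [(0.84, array([229.4, 219.4]))]
scene mouse [(0.96, array([281. , 234.3]))]
scene knob_box [(0.74, array([180.5, 197.8]))]
scene spare_plate [(0.84, array([209.2, 169.1]))]
1.05
```

View pics/topz.png

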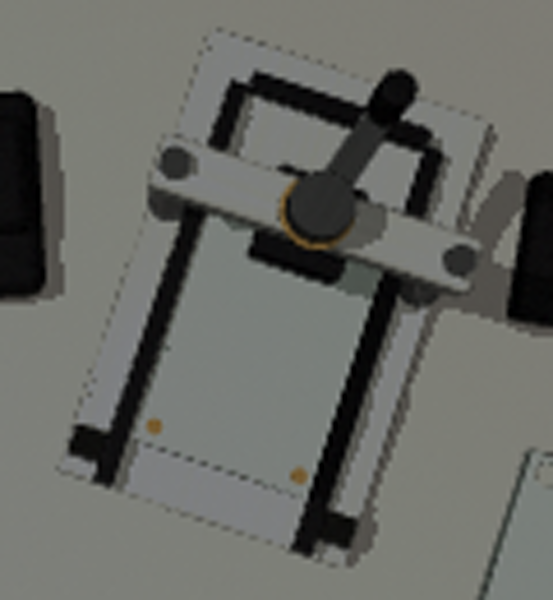

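View pics/scenez.png

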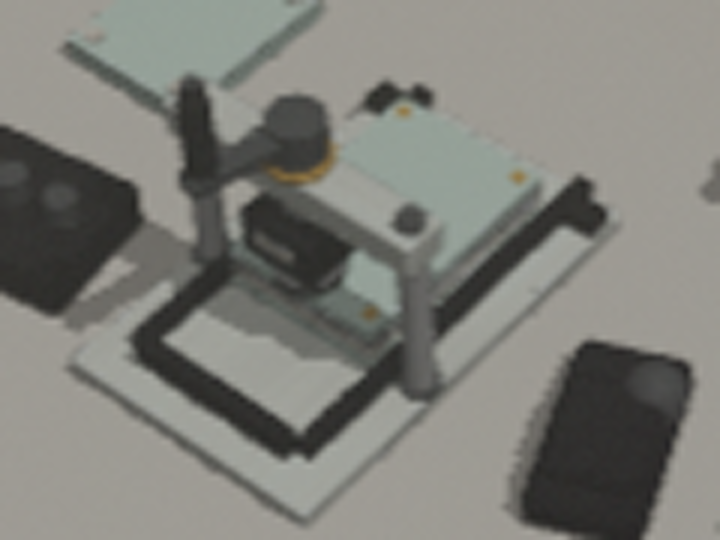

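```bash
cat > fit.py <<'E'
from h import *
from scipy.optimize import least_squares
T=lambda u,v:(225+u/4.61-.4,140+v/4.615-.4); S=lambda u,v:(180+u/6-.4,165+v/6-.4)
ct,cs=cam("top"),cam("scene")
K=[(93,76,12,T(212,30)),(93,-76,12,T(494,125)),(-147,76,12,T(58,468)),(-147,-76,12,T(345,566)),(0,67,124,T(176,162)),(0,-67,124,T(460,260)),(0,0,152,T(320,207))]
L=[(93,-76,12,S(70,365)),(93,76,12,S(308,515)),(-147,76,12,S(618,222)),(0,0,152,S(297,110))]
def f(p,full=True):
    return np.r_[tuple((proj(c,P2W(p,[k[:3] for k in X]))-np.array([k[3] for k in X])).ravel() for c,X in ((ct,K),(cs,L)))]
r=least_squares(f,[580,-25,-.3],loss='soft_l1');p=r.x;print(p);print(np.round(f(p).reshape(-1,2),1))
print("hub tri",tri([ct,cs],[T(320,207),S(297,110)]))
q=tri([ct,cs],[T(401,84),S(190,85)]);print("pin tri",q)
w=q[0];a=np.arctan2(w[1]-p[1],w[0]-p[0]);print("crank",p[2]-a,np.hypot(w[1]-p[1],w[0]-p[0]))
for uv in [T(132,442),T(305,497),T(218,469)]:
  w=atz(ct,uv,42);d=w[:2]-p[:2];print("case near edge press frame",d@[np.cos(p[2]),np.sin(p[2])],d@[-np.sin(p[2]),np.cos(p[2])])
E
python3 fit.py
```

```text
[ 5.85972204e+02 -2.60261368e+01 -3.47460493e-01]
[[-0.2 -1. ]
 [-0.6 -1. ]
 [-0.2  0.2]
 [-0.1  0.6]
 [-0.3  0.4]
 [-0.2  0.2]
 [ 0.7 -0.8]
 [-0.3 -1.8]
 [-0.7 -0.3]
 [ 0.8 -2.3]
 [-0.4  0.2]]
hub tri (array([584.55354405, -25.03754399, 151.5861181 ]), [0.46166843963361415, 0.46166843963371873])
pin tri (array([627.84045593, -53.98613796, 199.74491316]), [0.27817729222009036, 0.2781772922200502])
crank 0.24133262851129716 50.34592559102476
case near edge press frame -122.48417159333673 44.7981858662462
case near edge press frame -120.25446818633634 -43.10832770043995
case near edge press frame -121.21913323770374 1.105519839286899
```

Press pose fitted at about (586, -26) mm with yaw -0.347; hub and pin heights agree with the text. The case's near face is at press x ≈ -121, 56 mm short of home, and the crank is at about 0.24 rad. Next I work out the move to the push start.

```bash
cat > mv.py <<'E'
from h import *
from scipy.spatial.transform import Rotation as R
PR=(586.,-26.,-.347)
def to(x,y,z,yaw,cur=None):
    s=robot.sense()
    p,o=(s['ee_pos'],s['orientation']) if cur is None else (np.array(cur[:3]),np.array([-np.pi/2,0,cur[3]]))
    d=R.from_euler('xyz',o).as_matrix().T@(np.array([x,y,z])-p)
    return np.round(d,1).tolist(), round(float(-(yaw-o[2])),3)
E
python3 - <<'E'
from mv import *
c0=(262.157,-567.377,250.327,-2.709)
a=P2W(PR,[-150,0,0])[0];print(a)
print(to(470,-330,250,-1.5,c0)); print(to(a[0],a[1],250,-.347,c0))
print(to(a[0],a[1],43,-.347,(a[0],a[1],250,-.347)))
E
```

```text
[444.94042337  25.01172258   0.        ]
([-288.2, 0.3, -128.4], -1.209)
([-414.3, 0.3, -461.2], -2.362)
([0.0, 207.0, -0.0], -0.0)
```

Request:
{"method": "carry_out", "body": {
  "increments": [
    [[-29, 0, -13, -0.12, 45], [-58, 0, -26, -0.24, 45], [-87, 0, -39, -0.36, 45], [-116, 0, -52, -0.48, 45], [-145, 0, -65, -0.6, 45], [-174, 0, -78, -0.72, 45], [-203, 0, -91, -0.84, 45], [-232, 0, -104, -0.96, 45], [-261, 0, -117, -1.08, 45], [-288, 0, -128, -1.2, 45]]
  ]
}}

```text
clock: 1.88
ee_pos: [470.9, -328.8, 250.5]
orientation: [-1.571, -0.0, -1.503]
wrist_force: [0.4, -0.5, -0.5]
opening: 38.3
```

Run:
```python
from mv import *
s=robot.sense();print(s['clock'],s['ee_pos'],s['orientation'],s['opening'],s['qpos'])
print(to(445,25,250,-.347))
```

```text
1.8833 [ 470.8520032  -328.81953641  250.48399465] [-1.57059897e+00 -1.56305718e-04 -1.50260499e+00] 38.25016483296185 [-7.24631682e-01  4.18571925e-01  1.68582437e+00  3.58738110e-05
  1.03694651e+00 -7.92841289e-01]
([-354.8, 0.4, -1.7], -1.156)
```

Request:
{"method": "carry_out", "body": {
  "increments": [
    [[-35, 0, 0, -0.116, 45], [-70, 0, 0, -0.232, 45], [-105, 0, 0, -0.348, 45], [-140, 0, 0, -0.464, 45], [-175, 0, 0, -0.58, 45], [-210, 0, 0, -0.696, 45], [-245, 0, -1, -0.812, 45], [-285, 0, -1, -0.928, 45], [-320, 0, -1, -1.044, 45], [-355, 0, -2, -1.156, 45]]
  ]
}}

```text
clock: 2.72
ee_pos: [445.6, 25.5, 250.5]
orientation: [-1.571, -0.001, -0.347]
wrist_force: [1.5, 1.0, 0.3]
opening: 38.4
```

Request:
{"method": "carry_out", "body": {
  "increments": [
    [[0, 20, 0, 0, 45], [0, 50, 0, 0, 45], [0, 80, 0, 0, 45], [0, 100, 0, 0, 45], [0, 120, 0, 0, 45], [0, 130, 0, 0, 45], [0, 130, 0, 0, 45]]
  ]
}}

```text
clock: 3.3
ee_pos: [445.2, 23.9, 118.6]
orientation: [-1.572, 0.003, -0.353]
wrist_force: [-0.5, 0.0, 0.5]
opening: 38.3
```

Run:
```python
from mv import *
s=robot.sense();print(s['clock'],s['ee_pos'],s['orientation'],s['opening'],s['qpos'])
d=s['ee_pos'][:2]-np.array(PR[:2]);c,q=np.cos(PR[2]),np.sin(PR[2]);print(d@[c,q],d@[-q,c])
a=viewer.grab_frame("top")[:,:,::-1];b=viewer.grab_frame("wrist")[:,:,::-1]
cv2.imwrite('pics/t1.png',cv2.resize(a[120:290,200:370],(600,600)));cv2.imwrite('pics/w1.png',b)
```

```text
3.3 [445.24613249  23.86292789 118.57928767] [-1.5717039   0.00310273 -0.35278983] 38.33146001810121 [-9.47497179e-02  4.52944400e-01  2.12011156e+00 -1.58476850e-04
  5.71768302e-01 -1.31262421e+00]
-149.3218320289926 -0.9763582868688174
```

View pics/w1.png

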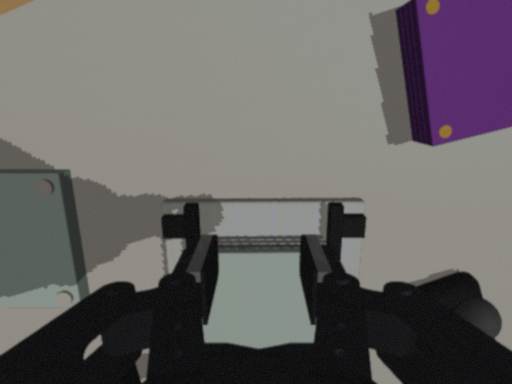

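View pics/t1.png

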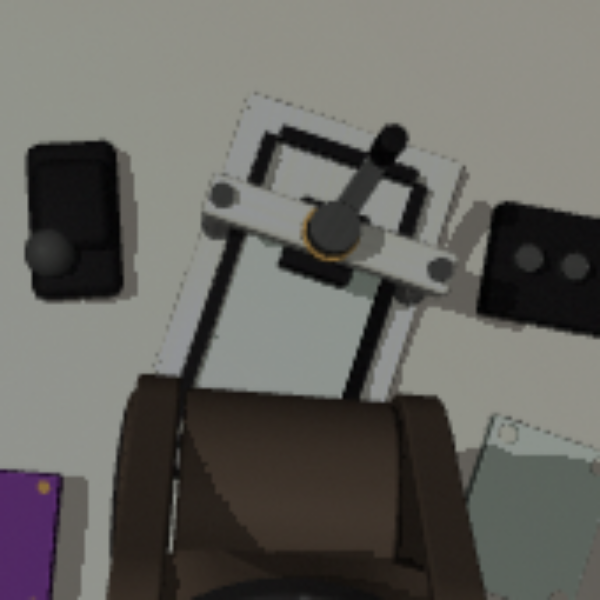

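Wrist view: the channel lies symmetrically between the fingers (rails at columns ~190 and ~335), and the case's near top edge is at row ~250. I'll check its x with the wrist camera.

Run:
```python
from mv import *
c=cam("wrist");cc,q=np.cos(PR[2]),np.sin(PR[2])
for uv,z in [((258,251),42),((258,237),12),((258,200),12),((165,200),12),((362,200),12),((213,251),42),((303,251),42)]:
  w=atz(c,uv,z);d=w[:2]-np.array(PR[:2]);print(uv,z,d@[cc,q],d@[-q,cc])
print(to(*(P2W(PR,[-150,0,43])[0]),-.347))
```

```text
(258, 251) 42 -119.78151814752555 -1.7825866841886564
(258, 237) 12 -116.89859116555488 -1.8476691932378757
(258, 200) 12 -146.46189970166452 -1.656549580415704
(165, 200) 12 -146.87651678122967 -70.38549177838543
(362, 200) 12 -145.99814547466076 75.21760498947783
(213, 251) 42 -119.96610637138356 -32.084781100150245
(303, 251) 42 -119.59691157283561 28.52262022339687
([-1.4, 77.4, 0.8], -0.006)
```

Request:
{"method": "carry_out", "body": {
  "increments": [
    [[0, 25, 0, 0, 45], [0, 50, 0, 0, 45], [0, 70, 0, 0, 45], [0, 76, 0, 0, 45], [0, 76, 0, 0, 45]]
  ]
}}

```text
clock: 3.82
ee_pos: [445.9, 23.8, 44.0]
orientation: [-1.571, 0.001, -0.353]
wrist_force: [-0.6, -0.6, 0.9]
opening: 38.4
```

Run:
```python
from mv import *
s=robot.sense();print(s['clock'],s['ee_pos'],s['orientation'],s['opening'],s['wrist_force'])
d=s['ee_pos'][:2]-np.array(PR[:2]);c,q=np.cos(PR[2]),np.sin(PR[2]);print(d@[c,q],d@[-q,c])
b=viewer.grab_frame("wrist")[:,:,::-1];cv2.imwrite('pics/w2.png',b)
```

```text
3.8167 [445.93357481  23.76219267  44.03623299] [-1.57116350e+00  1.02247282e-03 -3.52822348e-01] 38.40846181607493 [-0.61662317 -0.5751608   0.8929442 ]
-148.64110536237786 -0.8373052919320874
```

View pics/w2.png

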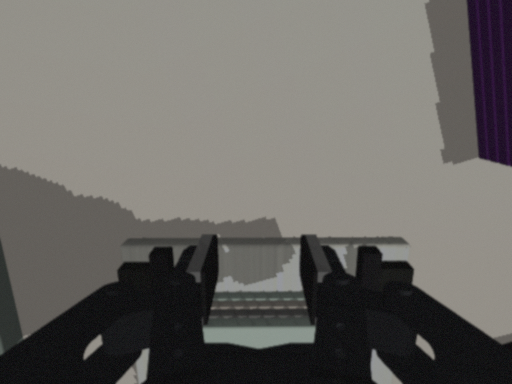

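Both fingers stand inside the channel, short of the near face. Now pushing along tool +x.

Request:
{"method": "carry_out", "body": {
  "increments": [
    [[5, 0, 0, 0, 45], [10, 0, 0, 0, 45], [15, 0, 0, 0, 45], [19, 0, 0, 0, 45], [23, 0, 0, 0, 45], [27, 0, 0, 0, 45], [31, 0, 0, 0, 45], [35, 0, 0, 0, 45], [39, 0, 0, 0, 45], [43, 0, 0, 0, 45]]
  ]
}}

```text
clock: 4.7
ee_pos: [485.5, 9.0, 44.5]
orientation: [-1.571, 0.002, -0.353]
wrist_force: [-5.4, 1.4, 6.1]
opening: 38.4
```

Request:
{"method": "carry_out", "body": {
  "increments": [
    [[4, 0, 0, 0, 45], [8, 0, 0, 0, 45], [12, 0, 0, 0, 45], [16, 0, 0, 0, 45], [19, 0, 0, 0, 45], [22, 0, 0, 0, 45]]
  ]
}}

```text
clock: 5.2
ee_pos: [506.3, 1.4, 44.5]
orientation: [-1.571, 0.002, -0.353]
wrist_force: [-5.2, 2.3, 5.4]
opening: 38.5
```

```bash
cat > st.py <<'E'
from mv import *
import sys
s=robot.sense();print(s['clock'],s['ee_pos'],s['orientation'],s['opening'],s['wrist_force'])
d=s['ee_pos'][:2]-np.array(PR[:2]);c,q=np.cos(PR[2]),np.sin(PR[2]);print('press xy',d@[c,q],d@[-q,c],'crank ang',PR[2]-np.arctan2(d[1],d[0]),np.hypot(*d))
if len(sys.argv)>1:
  for n in ("top","wrist","scene"):
    if n[0] in sys.argv[2]:
      b=viewer.grab_frame(n)[:,:,::-1]
      if n=="top": b=cv2.resize(b[120:290,200:370],(600,600),interpolation=cv2.INTER_CUBIC)
      if n=="scene": b=cv2.resize(b[165:255,180:300],None,fx=6,fy=6,interpolation=cv2.INTER_CUBIC)
      cv2.imwrite(f'pics/{n[0]}{sys.argv[1]}.png',b)
E
python3 st.py 3 ws
```

```text
5.2 [506.31257864   1.38320716  44.50751824] [-1.57128512  0.00207813 -0.35280894] 38.456420075281784 [-5.15288412  2.3403739   5.42271217]
press xy -84.25025657603241 -1.3488601452472397 crank ang -3.157601446545604 84.26105361801933
```

View pics/s3.png

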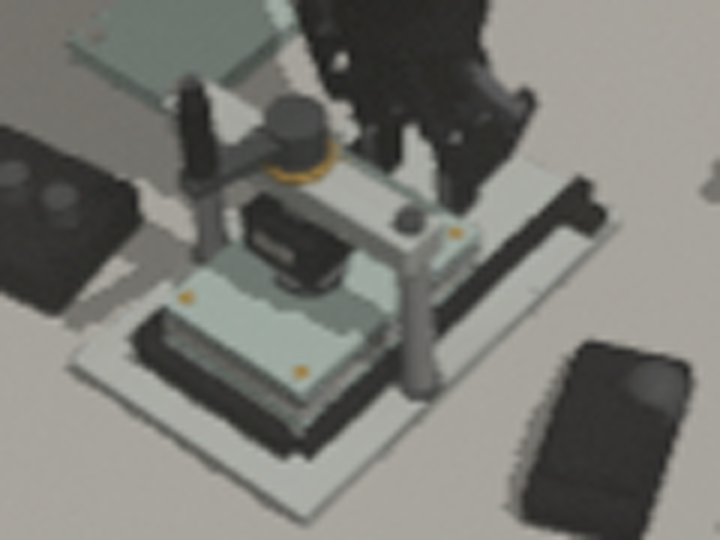

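The case slides with about 5.6 N and is about 8 mm short of the stop. I'll go on in small steps until the force rises.

Request:
{"method": "carry_out", "body": {
  "increments": [
    [[2, 0, 0, 0, 45], [4, 0, 0, 0, 45], [6, 0, 0, 0, 45], [7, 0, 0, 0, 45]]
  ]
}}

```text
clock: 5.63
ee_pos: [513.1, -1.0, 44.4]
orientation: [-1.571, 0.001, -0.353]
wrist_force: [-4.8, 2.2, 5.0]
opening: 38.5
```

Request:
{"method": "carry_out", "body": {
  "increments": [
    [[1, 0, 0, 0, 45], [1, 0, 0, 0, 45]]
  ]
}}

```text
clock: 5.8
ee_pos: [514.0, -1.4, 44.4]
orientation: [-1.571, 0.001, -0.353]
wrist_force: [-4.2, 1.1, 3.7]
opening: 38.3
```

Request:
{"method": "carry_out", "body": {
  "increments": [
    [[1, 0, 0, 0, 45], [1, 0, 0, 0, 45]]
  ]
}}

```text
clock: 5.97
ee_pos: [515.1, -1.7, 44.4]
orientation: [-1.571, 0.001, -0.353]
wrist_force: [-5.6, 1.9, 4.0]
opening: 38.5
```

Request:
{"method": "carry_out", "body": {
  "increments": [
    [[1, 0, 0, 0, 45], [1, 0, 0, 0, 45]]
  ]
}}

```text
clock: 6.13
ee_pos: [515.1, -1.8, 44.3]
orientation: [-1.571, 0.003, -0.353]
wrist_force: [-8.3, 3.2, 7.6]
opening: 38.3
```

Request:
{"method": "carry_out", "body": {
  "increments": [
    [[1, 0, 0, 0, 45], [1, 0, 0, 0, 45]]
  ]
}}

```text
clock: 6.3
ee_pos: [515.1, -1.9, 44.3]
orientation: [-1.572, 0.005, -0.353]
wrist_force: [-12.0, 5.9, 10.4]
opening: 38.5
```

```bash
python3 st.py 4 ts
```

```text
6.3 [515.14077193  -1.85145625  44.25075877] [-1.57173143  0.00490083 -0.35259091] 38.450161286079435 [-12.03954082   5.89418653  10.41327053]
press xy -74.84821017588057 -1.3884528459237835 crank ang -3.160140774040266 74.8610871403705
```

View pics/s4.png

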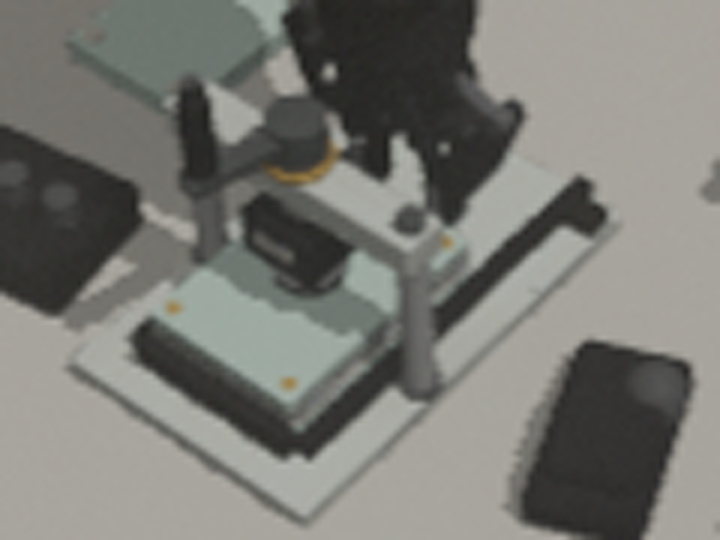

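View pics/t4.png

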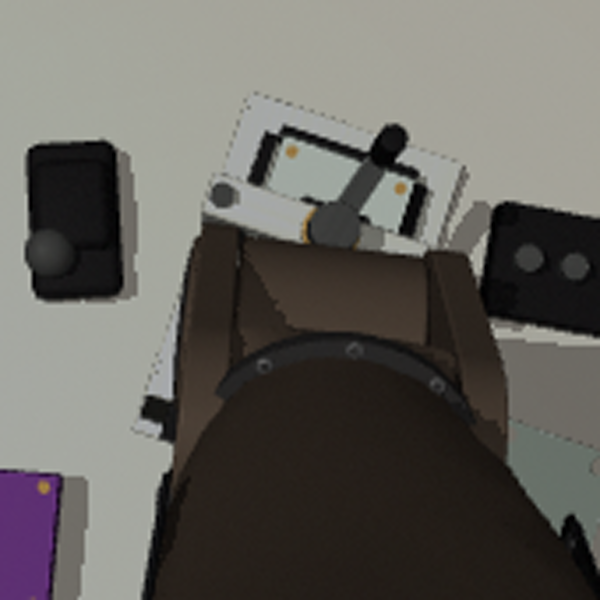

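The TCP stopped at press x = -74.8 while the force rose from 6 to 17 N, so the case is against the stop; the scene view shows it flush with the black end stop. One last nudge, then back off and up.

Request:
{"method": "carry_out", "body": {
  "increments": [
    [[1, 0, 0, 0, 45], [1, 0, 0, 0, 45], [-8, 0, 0, 0, 45], [-18, 0, 0, 0, 45], [-20, 0, 0, 0, 45], [-20, -30, 0, 0, 45], [-20, -70, 0, 0, 45], [-20, -110, 0, 0, 45], [-20, -150, 0, 0, 45], [-20, -190, 0, 0, 45]]
  ]
}}

```text
clock: 7.23
ee_pos: [498.3, 4.4, 236.5]
orientation: [-1.571, -0.001, -0.353]
wrist_force: [0.5, -0.2, -0.1]
opening: 38.1
```

```bash
python3 st.py 5 tw
python3 - <<'E'
from mv import *
th=.24
a=PR[2]-th
print(to(PR[0]+50*np.cos(a),PR[1]+50*np.sin(a),240,a))
E
```

```text
7.2333 [498.33937276   4.40944127 236.46343351] [-1.57069088e+00 -1.09509561e-03 -3.52860688e-01] 38.07173015010403 [ 0.47603191 -0.24207705 -0.08449847]
press xy -92.77739298810776 -1.2145112394427156 crank ang -3.154682500513644 92.78534198471503
([139.2, 1.6, -10.5], 0.234)
```

View pics/w5.png

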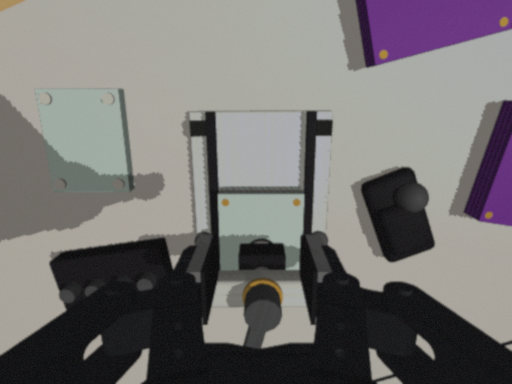

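Run:
```python
from mv import *
c=cam("wrist");cc,q=np.cos(PR[2]),np.sin(PR[2])
for uv,z in [((188,111),12),((331,111),12),((218,192.5),42),((303,192.5),42),((262,309),152)]:
  w=atz(c,uv,z);d=w[:2]-np.array(PR[:2]);print(uv,z,d@[cc,q],d@[-q,cc])
```

```text
(188, 111) 12 -146.34991037258288 -73.35316900635354
(331, 111) 12 -145.48046484519313 75.0799268913956
(218, 192.5) 42 -66.84764141594698 -42.01265030744492
(303, 192.5) 42 -66.27773554625078 44.60664171932532
(262, 309) 152 -8.164823308255027 1.2490210870730125
```

Run:
```python
from mv import *
b=viewer.grab_frame("scene")[:,:,::-1];cv2.imwrite('pics/s5.png',cv2.resize(b[195:245,190:260],(770,550),interpolation=cv2.INTER_CUBIC))
ct,cs=cam("top"),cam("scene")
for x in (65,63,61): print(x,proj(cs,P2W(PR,[[x,45,42],[x,-45,42]])).round(1).tolist(),proj(ct,P2W(PR,[[x,45,42],[x,-45,42]])).round(1).tolist())
```

```text
65 [[227.9, 231.5], [204.4, 216.1]] [[279.8, 157.6], [317.1, 170.2]]
63 [[228.4, 231.0], [204.8, 215.7]] [[279.6, 158.4], [316.9, 171.0]]
61 [[228.9, 230.6], [205.3, 215.3]] [[279.3, 159.2], [316.6, 171.9]]
```

View pics/s5.png

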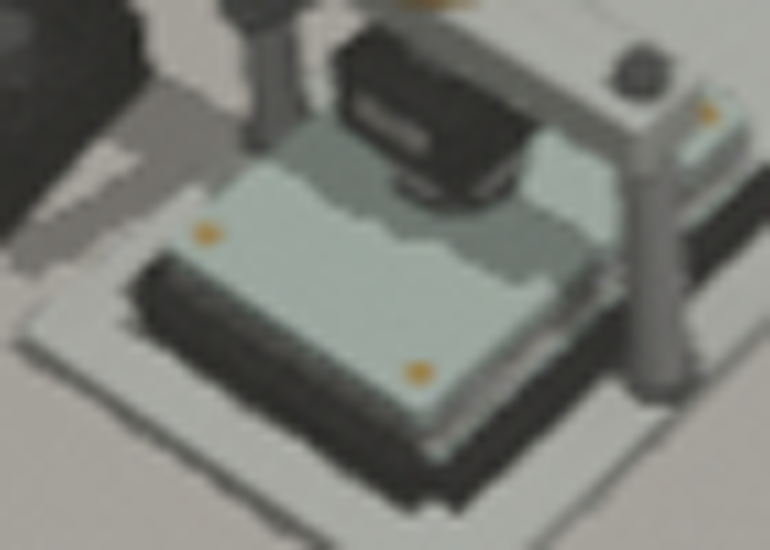

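View pics/t5.png

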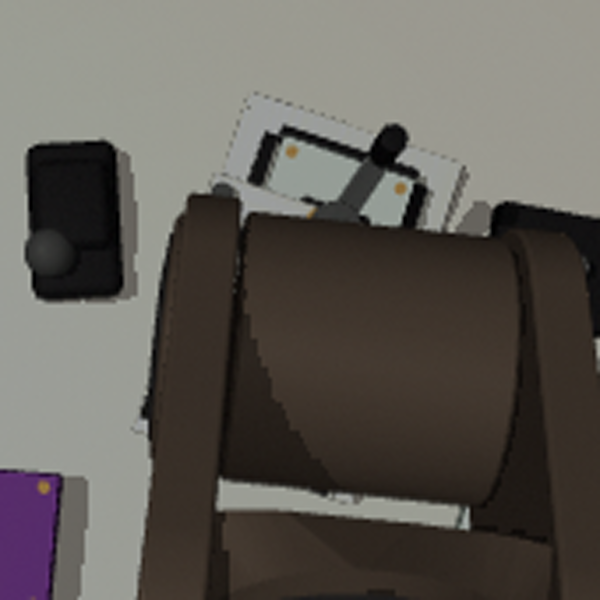

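The case is flush with the end stop. Next, the gripper goes over the pin.

Request:
{"method": "carry_out", "body": {
  "increments": [
    [[25, 0, -2, 0.05, 45], [50, 0, -4, 0.1, 45], [80, 0, -6, 0.15, 45], [110, 0, -8, 0.2, 45], [130, 0, -10, 0.234, 45], [139, 0, -10.5, 0.234, 45], [139, 0, -10.5, 0.234, 45]]
  ]
}}

```text
clock: 7.97
ee_pos: [626.0, -54.1, 232.4]
orientation: [-1.572, 0.002, -0.587]
wrist_force: [0.5, -0.1, -0.7]
opening: 38.8
```

```bash
python3 st.py 6 wts
```

```text
7.9667 [625.99388598 -54.13716584 232.36346586] [-1.57163006e+00  1.56370589e-03 -5.86592239e-01] 38.83892164121423 [ 0.4756646  -0.07150745 -0.6691188 ]
press xy 47.178972812785084 -12.859064568021976 crank ang 0.2660956347817407 48.90001040116528
```

View pics/w6.png

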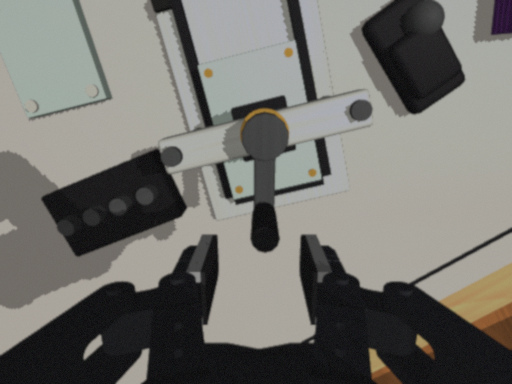

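View pics/s6.png

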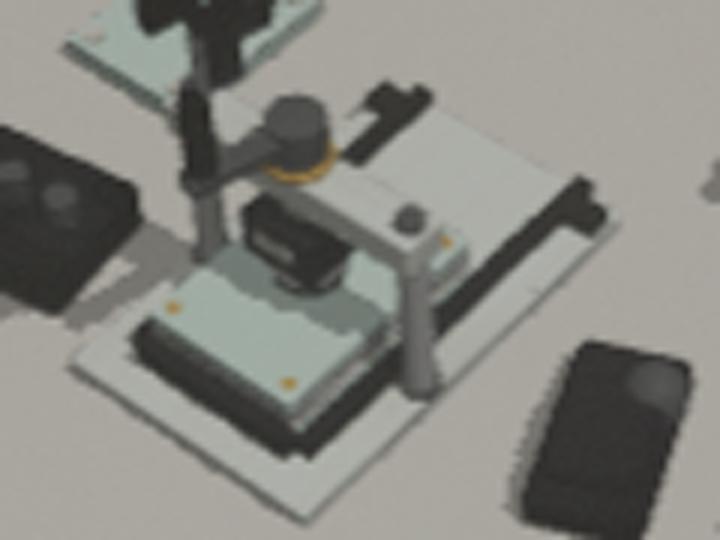

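Wrist view: pin top at ~(265,236), hub at (265,135), with the arm straight along tool x. I'll compute the refined positions.

Run:
```python
from mv import *
c=cam("wrist")
h=atz(c,(265,135),152);p=atz(c,(265,237),194);b1=atz(c,(172,156),126);b2=atz(c,(360,110),126)
print(h,p,np.hypot(*(p-h)[:2]),"bridge mid",(b1+b2)/2,np.linalg.norm(b1-b2),"yaw",np.arctan2(*(b2-b1)[[1,0]])-np.pi/2)
print("theta",PR[2]-np.arctan2(p[1]-h[1],p[0]-h[0]))
print(to(p[0],p[1],180,-.587))
ct=cam("top");w1=np.array
print("tri pin")
```

```text
[586.01163786 -23.29936771 152.        ] [627.36242759 -51.35035333 194.        ] 49.967445455221515 bridge mid [587.29716    -24.21723728 126.        ] 134.5193129111162 yaw -0.34818595376524386
theta 0.24905872921288408
([1.8, 53.7, 3.0], 0.001)
tri pin
```

Request:
{"method": "carry_out", "body": {
  "increments": [
    [[1.5, 10, 2, 0, 45], [1.5, 25, 2, 0, 45], [1.5, 40, 2, 0, 45], [1.5, 53, 2, 0, 45], [1.5, 53, 2, 0, 45], [1.5, 53, 2, 0, 26], [1.5, 53, 2, 0, 26], [1.5, 53, 2, 0, 26], [1.5, 53, 2, 0, 26]]
  ],
  "force": 20
}}

```text
clock: 8.87
ee_pos: [627.8, -52.6, 182.2]
orientation: [-1.57, -0.001, -0.587]
wrist_force: [0.3, 0.3, -0.7]
opening: 22.2
```

```bash
sed -i 's/^PR=.*/PR=(586.3,-24.7,-.347)/' mv.py; python3 st.py 7 w
```

```text
8.8667 [627.84800265 -52.56404769 182.15349914] [-1.57029393e+00 -1.35923491e-03 -5.86687876e-01] 22.211162244762942 [ 0.27304859  0.27399892 -0.7061536 ]
press xy 48.547578229497795 -12.073703899679439 crank ang 0.24375323123546289 50.026409803286334
```

View pics/w7.png

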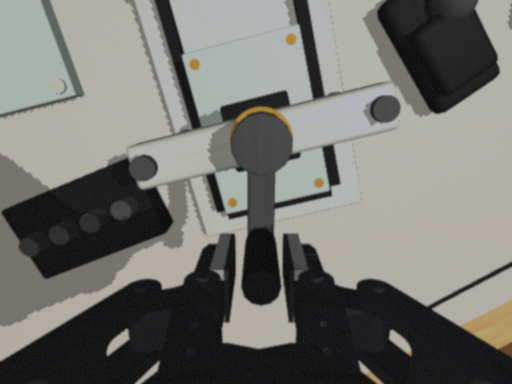

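The pin (~(262,265)) is centred between the fingers with a little play. Now turning clockwise, with the tool turning along.

Request:
{"method": "carry_out", "body": {
  "increments": [
    [[-0.4, 0, -6, 0.12, 26], [-1.4, 0, -11.9, 0.24, 26], [-3.2, 0, -17.6, 0.36, 26], [-5.7, 0, -23.1, 0.48, 26], [-8.7, 0, -28.2, 0.6, 26], [-12.4, 0, -33, 0.72, 26], [-16.6, 0, -37.2, 0.84, 26], [-21.3, 0, -41, 0.96, 26], [-26.4, 0, -44.1, 1.08, 26], [-31.9, 0, -46.6, 1.2, 26]]
  ]
}}

```text
clock: 9.75
ee_pos: [575.3, -73.8, 181.8]
orientation: [-1.569, 0.0, -1.793]
wrist_force: [1.8, 1.2, 0.0]
opening: 22.2
```

```bash
python3 st.py 8 w
```

```text
9.75 [575.2963325  -73.80123401 181.7603862 ] [-1.56946147e+00  7.94100525e-05 -1.79291926e+00] 22.17449608587521 [1.75529087 1.1878392  0.02793841]
press xy 6.350438990536396 -49.91676877250777 crank ang 1.4442555412093299 50.31910054900159
```

View pics/w8.png

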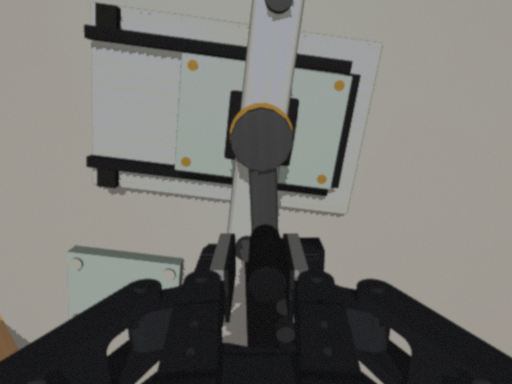

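The crank follows the tool with about 2 N. Continuing.

Request:
{"method": "carry_out", "body": {
  "increments": [
    [[-0.4, 0, -6, 0.12, 26], [-1.4, 0, -11.9, 0.24, 26], [-3.2, 0, -17.6, 0.36, 26], [-5.7, 0, -23.1, 0.48, 26], [-8.7, 0, -28.2, 0.6, 26], [-12.4, 0, -33, 0.72, 26], [-16.6, 0, -37.2, 0.84, 26], [-21.3, 0, -41, 0.96, 26], [-26.4, 0, -44.1, 1.08, 26], [-31.9, 0, -46.6, 1.2, 26]]
  ]
}}

```text
clock: 10.63
ee_pos: [536.8, -32.6, 181.7]
orientation: [-1.57, 0.001, -2.99]
wrist_force: [0.8, -1.4, 0.3]
opening: 22.2
```

```bash
python3 st.py; python3 -c "
from mv import *
print(robot.sense()['qpos'])"
```

```text
10.6333 [536.80778902 -32.58091224 181.74305762] [-1.57014551e+00  9.06083200e-04 -2.98965769e+00] 22.15299939469186 [ 0.78634054 -1.44136705  0.33657455]
press xy -43.86220945665708 -24.24240719880386 crank ang 2.6366829905747156 50.11574328703781
[-1.83325413e-01  4.52188583e-01  1.84997492e+00 -4.25615583e-04
  8.38359433e-01  1.23582068e+00]
```

Request:
{"method": "carry_out", "body": {
  "increments": [
    [[-0.4, 0, -6, 0.12, 26], [-1.4, 0, -11.9, 0.24, 26], [-3.2, 0, -17.6, 0.36, 26], [-5.7, 0, -23.1, 0.48, 26], [-8.7, 0, -28.2, 0.6, 26], [-12.4, 0, -33, 0.72, 26], [-16.6, 0, -37.2, 0.84, 26], [-21.3, 0, -41, 0.96, 26], [-26.4, 0, -44.1, 1.08, 26], [-26.4, 0, -44.1, 1.08, 26]]
  ]
}}

```text
clock: 11.47
ee_pos: [556.4, 15.5, 181.5]
orientation: [-1.571, 0.0, 2.214]
wrist_force: [-0.3, -0.5, -0.1]
opening: 22.0
```

```bash
python3 st.py 9 wst; python3 -c "
from mv import *
print(robot.sense()['qpos'])"
```

```text
11.4667 [556.43003685  15.52443961 181.53421518] [-1.57111771e+00  3.16359002e-04  2.21391267e+00] 22.022449802450925 [-0.28569188 -0.47359082 -0.1477585 ]
press xy -41.769082064829185 27.66882765623446 crank ang -2.5565332807742887 50.10209816373801
[-9.18470618e-02  4.75624639e-01  1.80579853e+00 -1.76401344e-04
  8.59759771e-01  2.39857320e+00]
```

View pics/s9.png

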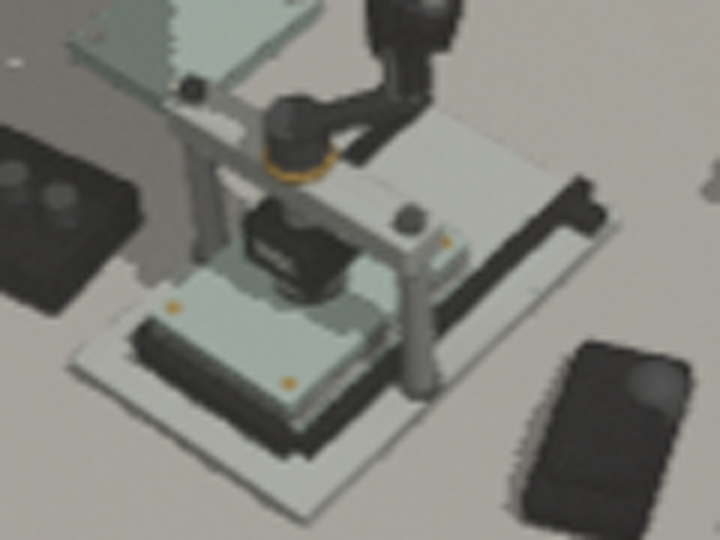

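View pics/w9.png

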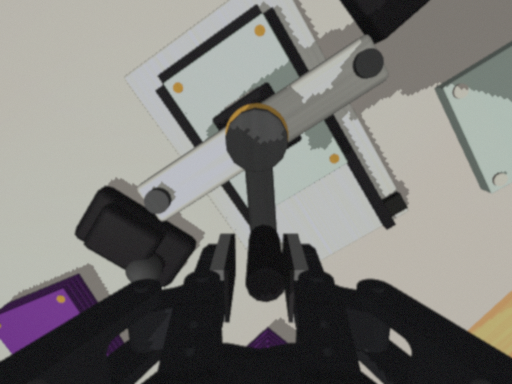

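The crank is at about 3.7 rad and the case hasn't moved. I'll open the fingers around the pin and turn the tool back half a turn in place, since nothing else stands at that height.

Request:
{"method": "carry_out", "body": {
  "increments": [
    [[0, 0, 0, 0, 50], [0, 0, 0, 0, 50], [0, 0, 0, -0.12, 50], [0, 0, 0, -0.24, 50], [0, 0, 0, -0.36, 50], [0, 0, 0, -0.48, 50], [0, 0, 0, -0.6, 50], [0, 0, 0, -0.72, 50], [0, 0, 0, -0.84, 50], [0, 0, 0, -0.96, 50]]
  ]
}}

```text
clock: 12.45
ee_pos: [555.8, 14.9, 181.4]
orientation: [-1.571, 0.0, -3.099]
wrist_force: [0.1, 0.1, 0.8]
opening: 42.4
```

Request:
{"method": "carry_out", "body": {
  "increments": [
    [[0, 0, 0, -0.12, 50], [0, 0, 0, -0.24, 50], [0, 0, 0, -0.36, 50], [0, 0, 0, -0.48, 50], [0, 0, 0, -0.6, 50], [0, 0, 0, -0.72, 50], [0, 0, 0, -0.84, 50], [0, 0, 0, -0.96, 50], [0, 0, 0, -1.08, 50], [0, 0, 0, -1.2, 50]]
  ]
}}

```text
clock: 13.28
ee_pos: [555.8, 14.9, 181.4]
orientation: [-1.571, -0.0, -1.899]
wrist_force: [0.3, -0.2, 0.3]
opening: 42.6
```

```bash
python3 st.py; python3 -c "
from mv import *
print(robot.sense()['qpos'])
a=-.347-3.727
print(to(PR[0]+50*np.cos(a),PR[1]+50*np.sin(a),182,a+np.pi))"
```

```text
13.2833 [555.82616297  14.86519006 181.36125493] [-1.57062432e+00 -7.61211053e-05 -1.89921119e+00] 42.63294623064431 [ 0.26454009 -0.22860663  0.31320634]
press xy -42.11276698922352 26.843506929944294 crank ang -2.5741121330174224 49.940554740477225
[-9.20122767e-02  4.75650916e-01  1.80589272e+00 -1.50822767e-04
  8.59899626e-01  2.36500982e-01]
([-0.8, -0.6, 0.5], -0.967)
```

Request:
{"method": "carry_out", "body": {
  "increments": [
    [[0, 0, 0, -0.12, 50], [0, 0, 0, -0.24, 50], [0, 0, 0, -0.36, 50], [0, 0, 0, -0.48, 50], [0, 0, 0, -0.6, 50], [0, 0, 0, -0.72, 50], [0, 0, 0, -0.84, 50], [0, 0, 0, -0.967, 50], [0, 0, 0, -0.967, 26], [0, 0, 0, -0.967, 26]]
  ]
}}

```text
clock: 14.12
ee_pos: [555.9, 14.9, 181.3]
orientation: [-1.571, -0.0, -0.943]
wrist_force: [-0.3, 0.6, 0.5]
opening: 22.4
```

Request:
{"method": "carry_out", "body": {
  "increments": [
    [[0, 0, 0, 0, 26], [0, 0, 0, 0, 26], [0, 0, 0, 0, 26]]
  ]
}}

```text
clock: 14.37
ee_pos: [555.9, 15.0, 181.3]
orientation: [-1.571, -0.0, -0.941]
wrist_force: [-0.6, 0.1, 0.0]
opening: 22.3
```

```bash
python3 st.py 10 w
```

```text
14.3667 [555.88903349  15.01870622 181.2933145 ] [-1.57082783e+00 -1.13208355e-04 -9.41419289e-01] 22.294942156357322 [-0.60837215  0.0671657   0.02809743]
press xy -42.1058512266029 27.009253978526807 crank ang -2.571243811125272 50.02401931066099
```

View pics/w10.png

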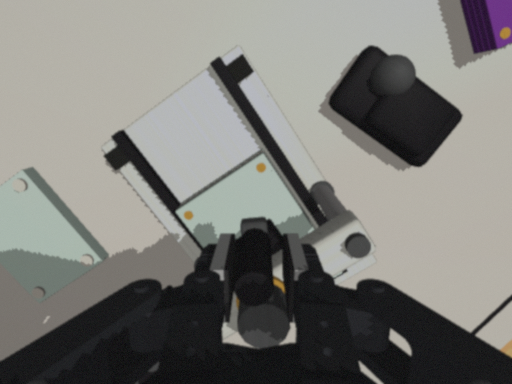

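The pin is caged again, this time from the other side, so the offsets change sign.

Request:
{"method": "carry_out", "body": {
  "increments": [
    [[0.4, 0, 6, 0.12, 26], [1.4, 0, 11.9, 0.24, 26], [3.2, 0, 17.6, 0.36, 26], [5.7, 0, 23.1, 0.48, 26], [8.7, 0, 28.2, 0.6, 26], [12.4, 0, 33, 0.72, 26], [16.6, 0, 37.2, 0.84, 26], [21.3, 0, 41, 0.96, 26], [26.4, 0, 44.1, 1.08, 26], [31.9, 0, 46.6, 1.2, 26]]
  ]
}}

```text
clock: 15.25
ee_pos: [612.3, 17.2, 181.1]
orientation: [-1.572, 0.0, -2.146]
wrist_force: [-0.6, 2.8, -0.3]
opening: 22.2
```

Request:
{"method": "carry_out", "body": {
  "increments": [
    [[0.4, 0, 6, 0.12, 26], [1.4, 0, 11.9, 0.24, 26], [3.2, 0, 17.6, 0.36, 26], [5.7, 0, 23.1, 0.48, 26], [8.7, 0, 28.2, 0.6, 26], [12.4, 0, 33, 0.72, 26], [16.6, 0, 37.2, 0.84, 26], [21.3, 0, 41, 0.96, 26], [26.4, 0, 44.1, 1.08, 26], [26.4, 0, 44.1, 1.08, 26]]
  ]
}}

```text
clock: 16.08
ee_pos: [635.4, -29.9, 181.2]
orientation: [-1.571, 0.0, 3.057]
wrist_force: [-0.6, -0.1, -0.6]
opening: 22.6
```

```bash
python3 st.py 11 swt
```

```text
16.0833 [635.41782766 -29.85404602 181.20252989] [-1.57073806e+00  2.47134776e-04  3.05660999e+00] 22.596147931742298 [-0.63913832 -0.12598386 -0.58422116]
press xy 47.943044940391836 11.857049658109066 crank ang -0.24245031681644166 49.38750028854766
```

View pics/s11.png

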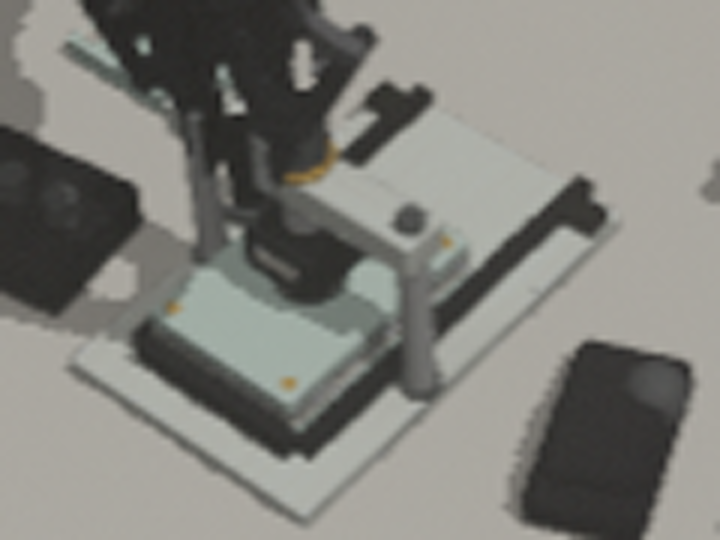

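View pics/w11.png

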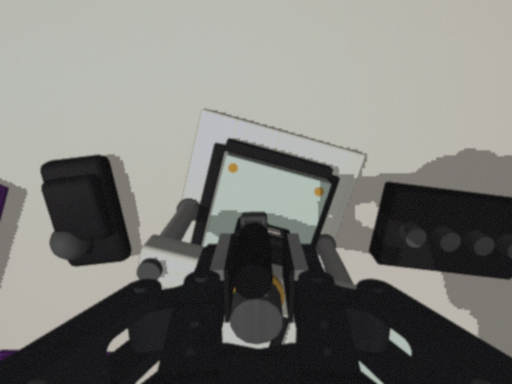

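Tool at about 6.04 rad (the crank lags a little from the play); the tab is still in (flush slot at ~(275,262)). Small steps from here.

Request:
{"method": "carry_out", "body": {
  "increments": [
    [[0.1, 0, 3, 0.06, 26], [0.4, 0, 6, 0.12, 26], [0.8, 0, 8.9, 0.18, 26], [1.4, 0, 11.9, 0.24, 26], [1.4, 0, 11.9, 0.24, 26]]
  ]
}}

```text
clock: 16.65
ee_pos: [632.7, -40.9, 181.3]
orientation: [-1.571, -0.0, 2.824]
wrist_force: [-0.2, 0.2, 0.5]
opening: 21.9
```

```bash
python3 st.py 12 sw
```

```text
16.65 [632.69962738 -40.85290414 181.28632185] [-1.57069702e+00 -3.36946608e-04  2.82351836e+00] 21.94183811114961 [-0.21588265  0.17111249  0.54050316]
press xy 49.127328395670084 0.5893539984012403 crank ang -0.011995883916076477 49.13086334913569
```

View pics/s12.png

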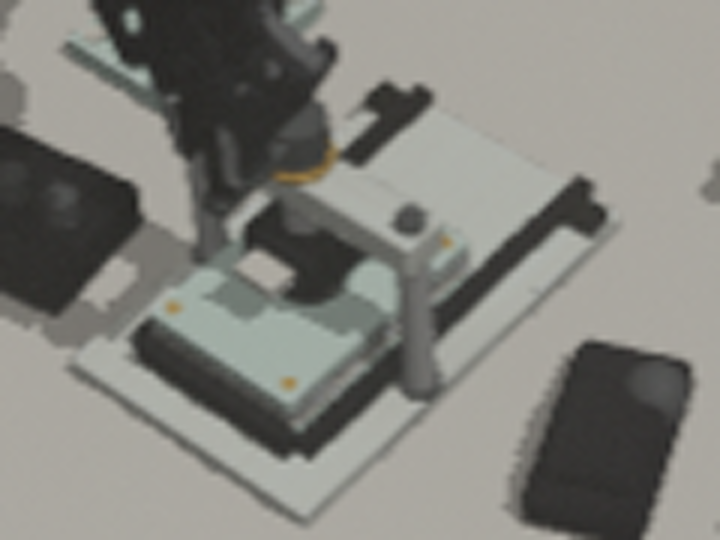

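View pics/w12.png

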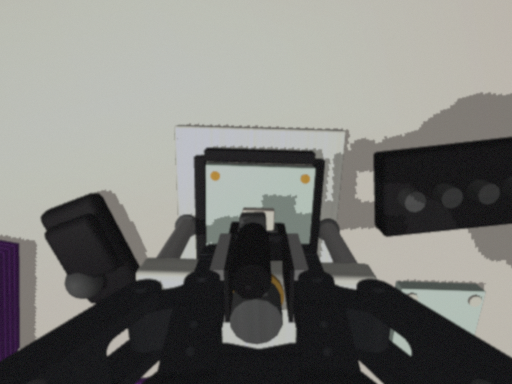

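The tab has popped: it stands out, white, at ~(262,270) in the scene view and (258,213) in the wrist view. I stop, open and lift straight off.

Request:
{"method": "carry_out", "body": {
  "increments": [
    [[0, 0, 0, 0, 50], [0, 0, 0, 0, 50], [0, 0, 0, 0, 50], [0, -15, 0, 0, 50], [0, -40, 0, 0, 50], [0, -75, 0, 0, 50], [0, -110, 0, 0, 50], [0, -120, 0, 0, 50], [0, -120, 0, 0, 50]]
  ]
}}

```text
clock: 17.5
ee_pos: [633.7, -41.0, 304.7]
orientation: [-1.572, 0.006, 2.824]
wrist_force: [-0.5, 0.9, -0.0]
opening: 42.8
```

```bash
python3 st.py 13 swt
```

```text
17.5 [633.68638777 -40.98399685 304.73000085] [-1.57153721  0.00576531  2.82429929] 42.76400887006697 [-0.52252045  0.8523342  -0.04234601]
press xy 50.09985684229764 0.8016504333985464 crank ang -0.015999686983681705 50.10627005711047
```

View pics/s13.png

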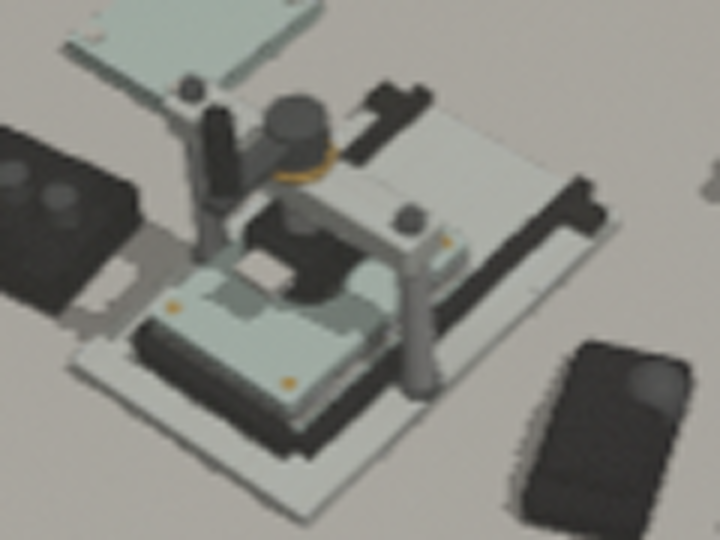

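View pics/w13.png

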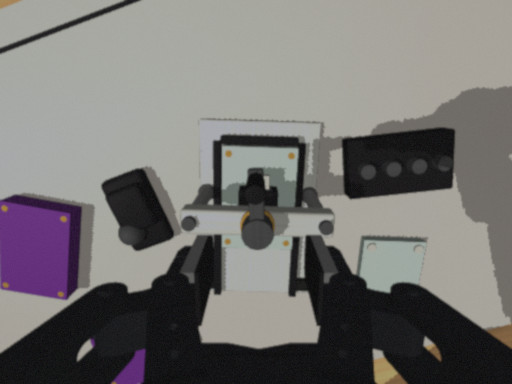

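The tab is out, the case is home under the pad, the crank is free and the gripper is well clear. Handing in.

```bash
python3 -c "
from workcell import robot
print(robot.job_done(), robot.sense()['clock'])"
```

```text
the job is handed in; nothing more can be done
the job is handed in; nothing more can be done
```

I pushed the case home against the end stop, turned the crank clockwise until the white tab popped out, and let go. The job was handed in at about 17.7 s of the 61 s allowed.

- **Case:** it slid with about 6 N. At the stop, motion ended and the wrist force rose to about 17 N. The scene view then showed it flush with the stop and still there at the end. The wrist camera put its near edge at press x ≈ -66.5 mm against the nominal -65. I put that 1–2 mm down to calibration and pixel error.
- **Crank:** I caged the pin loosely between the fingers, took a fresh hold half-way round, and used 2–3 N. The tab was still in with the tool at about 6.04 rad and out at about 6.27, well within the quarter turn allowed. I stopped there.
- **Last pictures:** the tab stands out and the pad is down on the case. The gripper is open about 110 mm above the pin. The mouse, knob box, spare plate and purple look-alikes appear where they were, judged by eye from the pictures.

The handed-in job reported no verdict. I did not measure the clamping force; I inferred it from the tab having popped. No check failed.

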